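# Dial open the combination lock and take it off its staple

## Task

Turn the black dial of the red combination lock clockwise until its white pointer line rests in the notch at the yellow mark; then pull the shackle fully up, draw the lock along its rails out from under the staple, on the dial's side, and lift it off. Finish still holding the open lock still in the air in the gripper, roughly level with its dial face up, its underside at least 15 cm above the bench, and leave the other things round the bracket where they are.

Things in the scene. Friction and masses are not known exactly. Their poses are not given: they have to be found in the camera images.
- bracket: Fixed steel bracket: plate 200 x 96 x 8 mm (x = -125 to +75 mm) with two rails 14 mm high along x, and a staple: a round bar 8 mm thick along y at x = +30 mm, axis 54 mm above the bench, on posts at y = +-36 mm. Origin on the bench surface, z up. The open lock leaves along -x of the bracket (towards the robot): draw it 40 to 55 mm, then lift.
- lock: Red lock case 120 (x) x 44 (y) x 38 (z) mm, 0.4 to 0.65 kg in all, loose on the plate between the rails (1.5 mm spare each side). Origin: centre of its underside, z up. On top: dial at x = -32 mm, shackle legs at x = +15 and +45 mm. The staple bar runs through the shackle, 4 mm above the case: while shut the lock has only a few mm of play.
- dial (a joint): Dial angle in rad, counter-clockwise positive from above; 0 = white pointer at the yellow mark. Notches every 0.524 rad (30 degrees); a click takes under 0.1 N m. Starts one to three clicks counter-clockwise of the mark (0.52 to 1.57); let go, it snaps to the nearest notch. The shackle is free only within about 0.17 rad of 0.
- dial_grip (a point): Centre of the dial knob, on its vertical axis, 51 mm above the lock's underside: fluted black cylinder 34 mm across, standing 39 to 62 mm above the lock's underside, white pointer line on top and side. The nearer shackle leg is 47 mm from the axis.
- index_mark (a point): Yellow mark on top of the red case, beside the dial at the end away from the shackle (x = -53.5 mm of the lock).
- shackle (a joint): Lift of the shackle out of the case in m: 0 closed, 0.026 fully open (end stop). Slides straight up with about 2 N of friction once released and stays where it is left; its weight is 0.06 kg.
- shackle_grip (a point): Midway between the shackle's legs, 35 mm above the case top when shut; rises with the shackle: a U of round bar 9 mm thick in the lock's x-z plane, 39 mm over its legs, its top 10 mm above this point, legs straight from 4 mm below this point down. Grip over both legs (along lock x) or the top bar (along y). Open, the short leg (away from the dial) ends 21 mm above the case, 9 mm over the bar.
- tape_yellow: Bystander: yellow tape roll, 62 mm across, 18 mm high, origin under its centre.
- bit_block: Bystander: green block of screwdriver bits, 54 x 84 x 31 mm, origin under its centre.
- driver_box: Bystander: blue box-shaped LED driver, 54 x 56 x 19 mm, origin under its centre.
There are look-alikes about, which are no part of the job. There is more than one size of the lock; the job needs the larger.

How it is judged (in metres and radians):
On the way, in this order (a step that is already met when the one before it is completed fails the run):
1. the dial is turned into the notch at the yellow mark, the shackle still closed (value of joint dial between -0.15 and 0.15 rad and value of joint shackle below 0.004 m), for 0.2 s.
2. the shackle is pulled fully open while the lock still stands in the bracket (value of joint shackle above 0.022 m and z of lock in the frame of bracket below 0.02 m), for 0.1 s.
At the end, for the whole second after the job is handed in: The lock is held in the fingers (over 1 N), its underside more than 140 mm above the bench, its shackle open (over 20 mm), clear of the bracket, its face within 0.5 rad of level, moving slower than 40 mm/s (height (world z) of lock above 0.14 m and value of joint shackle above 0.02 m and contact force between the fingers and lock above 1 N and contact force between lock and bracket below 0.2 N and angle between lock's own z axis and vertical below 0.5 rad and linear speed of lock below 0.04 m/s); the arm keeps its last pose, push and grip.
It fails at once if a bystander (tape roll, bit block, driver) is shoved more than 25 mm (distance of any of tape_yellow, bit_block, driver_box from where it was at the start of the episode above 0.025 m).
It also fails if it takes over 51 s, if anything falls off the work surface, if the arm or the gripper's body presses on something with over 40 N, if the wrist force passes 120 N, or if a joint passes its speed limit or range.

## Robot

A 6-joint arm with a two-finger parallel gripper is mounted at the origin on the work surface; the furniture and walls round the work are solid. World frame = base frame: x ahead of the robot, y to its left, z up, the work surface at z = 0. Lengths are in mm, angles in rad, forces in N, time in s.
With the tool pointing down it reaches from about 400 to 925 mm from the base axis. Payload 12.5 kg.
Tool frame: the origin (TCP) lies on the mounting face of the last link; the fingertips stand 190 mm ahead of it and the grasp point (between the pads) lies 171 mm ahead of it; z points along the fingers, y is the line along which they close (so a half turn about z gives the same grasp; the last joint's range is limited). The gripper opens to 95 mm and grips with 3 to 60 N. Pads are 20 mm wide; open, the fingers measure 119 mm over their backs; the gripper's body (75 mm by 180 mm) begins 59 mm behind the grasp point.
Start: joints at [-1.345, 0.491, 1.559, -0, 1.092, -0.106], TCP at [203.61, -590.904, 404.761] pointing down, gripper open.
Joint ranges: [-3.1, 3.1], [-0.84, 2.19], [0.05, 2.79], [-1.13, 4.28], [0.06, 2.93], [-2.69, 2.69]. Speed limits (rad/s): [2.22, 2.22, 2.79, 3.14, 3.14, 3.14].

## Interface

Orientations are given as [roll, pitch, yaw] about the fixed x, y, z axes, in that order (R = Rz(yaw) Ry(pitch) Rx(roll)).
In Python, from cell import env gives the robot as it stands.
- The arm moves only by the tool carry_out, never from a script. Its argument "series" is a list of rows, each a list of 5 numbers: the shift along the tool's x, y, z in m, then the turn about the tool's z in degrees, then the opening, from 0 (shut) to 1 (fully open). A call has 1 to 20 rows; each row is the pose to reach, as a shift and turn from the pose commanded when the call began, along the tool's axes at that moment; what a row does not reach only later rows make up. A row lasts 1/8 s, in which the tool goes at most 62.5 mm and 10.7 degrees, less where a joint would pass 70% of its speed; a pose out of reach is approached as far as the arm can. A call with a gripper value outside its range is refused whole. The fingers move at their own pace and stop on an object; the grip force is fixed at half the most. Time passes only in rows, so rows that repeat a pose let the fingers close. It gives the time, the measured TCP pose, the force, the opening and the grip force at its end, in the units of the state.
- env.state(): the state, without advancing time (a new reading comes with each control period).
- env.read_camera(name): name is "side" or "top" or "wrist"; returns (picture, depth): 480x640x3 uint8, red, green, blue; 480x640 float32, mm along the optical axis (not along the pixel's ray), 0 where there is no reading.
- env.get_calibration(name): a dict with "intrinsics" (3x3 intrinsics, pixels), "D" ([k1, k2, p1, p2, k3] as OpenCV has them; the pictures are not rectified), "cam_to_world" (4x4, takes a point from camera to world coordinates); the wrist camera has in their place "T_tool_cam" (4x4, takes a point from camera to tool coordinates, whose origin is the TCP and whose axes are the flange's). Camera axes: x right, y up, looking along -z (the intrinsics and any distortion apply to the point x, -y, -z); pixel columns grow to the right and rows downward; lengths in mm; the calibration is good to about 2 mm. A picture is of the moment at which its call begins: read the wrist's pose just before it. get_calibration takes no time and is no camera call.
- env.job_done(): hands the job in; it is judged then, once.
The state is a dict: "t": time; "joints": joint angles; "qvel": joint speeds; "tau": joint torques, N m; "eef_pos": TCP position; "tcp_rot": TCP orientation; "ft_force": force on the tool from outside, world axes, zero at the start; "moment": the same for the moment, N m; "opening": opening from 0.0 (shut) to 1.0 (fully open); "grip_force": force on a finger pad.
Only numpy, scipy, OpenCV 4.12 (cv2) and the standard library are available. Lean on these libraries where they do the work, as an engineer would, in place of code of your own. Each camera call takes 0.05 s, during which the arm holds its last target. There are 200 camera calls.

## Working session

There is one attempt and no reset: what is moved stays moved. The work goes in short steps, Python scripts to look and compute and a tool call to move; the robot and the scene stay as the last step left them, time stands still between calls to the robot, and variables do not carry over. Pictures are saved under pics/ and viewed, at most 10 in all, crops included, and the job is handed in when it is done.

Besides the shell and the picture viewer there is one more tool, called after "Call:" as name(argument=value, ...) on one line, values as JSON. carry_out: Moves the arm, as the interface text tells. Its arguments: {"type":"object","properties":{"series":{"type":"array","items":{"type":"array","items":{"type":"number"}}}},"required":["series"]}

```bash
mkdir -p pics; ls; cat > h.py <<'E'
import numpy as np, cv2
from cell import env
from scipy.spatial.transform import Rotation as R
def cam(name):
    s=env.state(); im,d=env.read_camera(name); c=env.get_calibration(name)
    if name=="wrist":
        T=np.eye(4); T[:3,:3]=R.from_euler('xyz',s['tcp_rot']).as_matrix(); T[:3,3]=s['eef_pos']
        M=T@np.array(c['T_tool_cam'])
    else: M=np.array(c['cam_to_world'])
    return im,d,np.array(c['intrinsics']),np.array(c['D']),M
def ray(px,K,D,M):
    u=cv2.undistortPoints(np.array(px,float).reshape(-1,1,2),K,D).reshape(-1,2)
    v=np.c_[u[:,0],-u[:,1],-np.ones(len(u))]@M[:3,:3].T
    return M[:3,3],v
def onplane(px,z,K,D,M):
    o,v=ray(px,K,D,M); return o+v*((z-o[2])/v[:,2])[:,None]
def depthpts(px,d,K,D,M):
    o,v=ray(px,K,D,M); p=np.array(px,int).reshape(-1,2)
    return o+v*d[p[:,1],p[:,0]][:,None]
def save(n,im): cv2.imwrite('pics/'+n+'.png',im[:,:,::-1])
E
python3 - <<'E'
from h import *
for n in("top","side"):
    im,d,K,D,M=cam(n); save(n+'0',im); np.savez('pics/'+n+'0.npz',im=im,d=d,K=K,D=D,M=M)
    print(n,M.round(2).tolist(),K[0,0],(d>0).mean())
print(env.state())
E
```

```text
pics
top [[0.01, 0.98, -0.18, 356.0], [-1.0, 0.0, -0.02, 189.36], [-0.01, 0.18, 0.98, 1018.18], [0.0, 0.0, 0.0, 1.0]] 576.0288634350164 0.9958463541666667
side [[-0.82, 0.29, -0.5, 109.59], [-0.58, -0.42, 0.7, 798.75], [-0.0, 0.86, 0.51, 536.63], [0.0, 0.0, 0.0, 1.0]] 484.0156744822355 0.995888671875
{'t': 0.1, 'joints': array([-1.34459908e+00,  4.91478449e-01,  1.55936167e+00, -4.22551494e-05,
        1.09175051e+00, -1.05585024e-01]), 'qvel': array([-0.00118466, -0.00170908, -0.00138481, -0.00135561,  0.00045178,
       -0.00029945]), 'tau': array([ 2.81986540e-03, -6.13623905e+01, -2.58604127e+01,  6.94116438e-02,
        4.70617425e-02, -6.86133808e-05]), 'eef_pos': array([ 203.60168679, -590.87853322,  404.24228791]), 'tcp_rot': array([-3.14059628e+00, -6.79056270e-05,  3.31801736e-01]), 'ft_force': array([ 0.1362894 ,  0.01889873, -1.24807071]), 'moment': array([0.00992038, 0.07353995, 0.00576399]), 'grip_force': 0.0, 'opening': 1.0025705074661544}
```

View pics/top0.png

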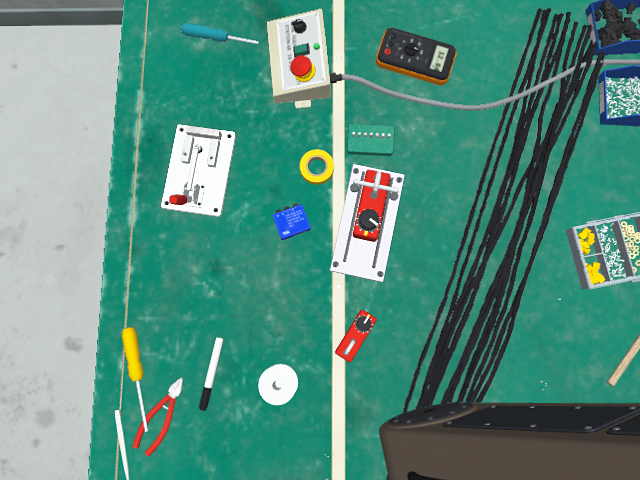

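View pics/side0.png

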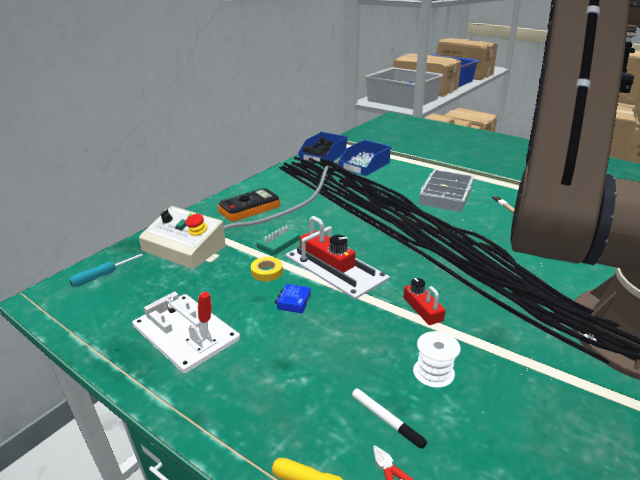

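Top view: two red locks. One is in the bracket at (368,205), dial at (368,220), staple and shackle at about (374,182). The other is small and loose at (357,335). The side view shows them at (330,250) and (424,303). The one in the bracket is larger and sits under the staple, so it fits the description. I'll measure it and confirm in a crop.

```bash
python3 - <<'E'
from h import *
z=np.load('pics/top0.npz');im,d,K,D,M=[z[k] for k in('im','d','K','D','M')]
hsv=cv2.cvtColor(im,cv2.COLOR_RGB2HSV)
red=cv2.inRange(hsv,(0,150,90),(8,255,255))|cv2.inRange(hsv,(172,150,90),(180,255,255))
for nm,(x0,x1,y0,y1) in dict(big=(340,400,160,250),small=(330,385,300,370)).items():
    m=np.zeros_like(red);m[y0:y1,x0:x1]=red[y0:y1,x0:x1]
    ys,xs=np.nonzero(m);P=depthpts(np.c_[xs,ys],d,K,D,M)
    zt=np.median(P[:,2]); print(nm,len(xs),'ztop',zt,np.percentile(P[:,2],[10,90]))
    r=cv2.minAreaRect(np.c_[xs,ys].astype(np.float32));b=cv2.boxPoints(r)
    Q=onplane(b,zt,K,D,M);print(Q.round(1).tolist(),np.linalg.norm(Q[0]-Q[1]),np.linalg.norm(Q[1]-Q[2]),Q.mean(0))
# white plate
w=cv2.inRange(hsv,(0,0,170),(180,50,255)); m=np.zeros_like(w);m[160:285,328:408]=w[160:285,328:408];m[:,328:346][:245]=0
# dial black
bl=cv2.inRange(hsv,(0,0,0),(180,255,70));m=np.zeros_like(bl);m[200:242,350:388]=bl[200:242,350:388]
ys,xs=np.nonzero(m);P=depthpts(np.c_[xs,ys],d,K,D,M);k=P[:,2]>np.percentile(P[:,2],60)
print('dial z',np.percentile(P[:,2],[10,50,90]),P[P[:,2]>60].mean(0),cv2.minEnclosingCircle(np.c_[xs,ys][P[:,2]>60].astype(np.float32)))
a=cv2.resize(im[155:285,325:410],None,fx=4.5,fy=4.5,interpolation=cv2.INTER_CUBIC)
z2=np.load('pics/side0.npz')['im']
b=cv2.resize(z2[205:305,275:395],None,fx=3.3,fy=3.3,interpolation=cv2.INTER_CUBIC)
o=np.zeros((590,800,3),np.uint8);o[:a.shape[0],:a.shape[1]]=a[:590];o[:b.shape[0],390:390+b.shape[1]]=b
save('crop1',o)
E
```

```text
big 982 ztop 45.666594100237546 [42.2364973  48.05123471]
[[516.1, 155.1, 45.7], [635.9, 129.5, 45.7], [626.6, 87.3, 45.7], [507.2, 113.8, 45.7]] 122.53768976444378 43.18834197053535 [571.45185066 121.44181274  45.6665941 ]
small 623 ztop 27.374987385462077 [24.83284372 29.82210055]
[[321.5, 185.4, 27.4], [394.8, 139.7, 27.4], [378.3, 112.5, 27.4], [305.4, 158.4, 27.4]] 86.43131047232121 31.891309592965985 [349.98254793 149.00016925  27.37498739]
dial z [60.12729993 69.721832   72.05680468] [541.97422132 129.4850739   77.73813266] ((368.3404541015625, 219.07199096679688), 10.09364128112793)
```

View pics/crop1.png

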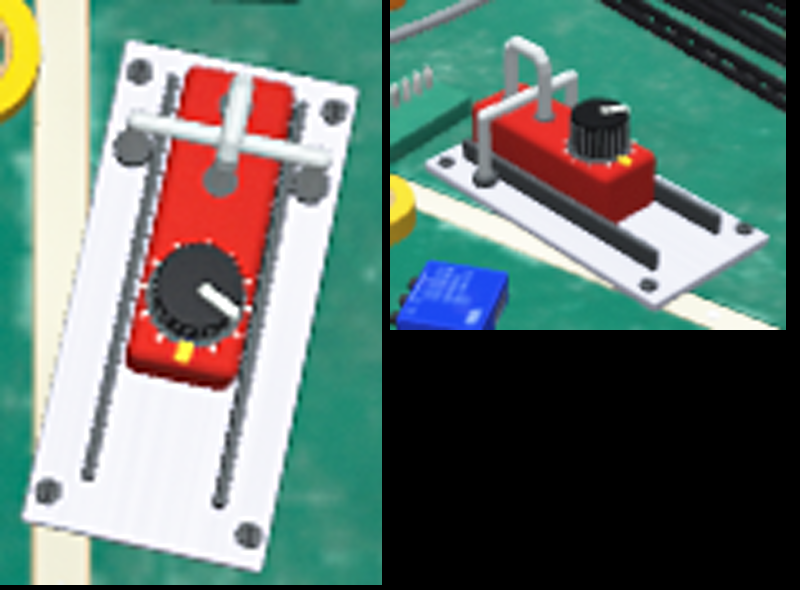

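The crop confirms it: the red lock in the bracket measures about 122 x 43 mm and has the staple through its shackle, so it is the larger one. The small loose lock is about 86 x 32 mm. The pointer at crop (218,302) is roughly 60-70° counter-clockwise of the yellow mark at (184,352). Next I move above it for a wrist view.

```bash
cat >> h.py <<'E'
def rel(p,psi):
    s=env.state(); Rt=R.from_euler('xyz',s['tcp_rot']).as_matrix()
    sh=Rt.T@(np.array(p)-s['eef_pos'])/1000
    t=-(psi-np.degrees(s['tcp_rot'][2])); t=(t+180)%360-180
    return sh.round(4),round(t,1)
E
python3 - <<'E'
from h import *
c=env.get_calibration("wrist");print(np.array(c['T_tool_cam']).round(2).tolist(),c['intrinsics'])
print(rel([520,130,380],100))
E
```

```text
[[0.0, 0.97, 0.26, 72.02], [1.0, -0.0, -0.0, 1.42], [-0.0, 0.26, -0.97, 20.48], [0.0, 0.0, 0.0, 1.0]] [[345.80466533   0.         324.52775533]
 [  0.         345.80466533 244.50359425]
 [  0.           0.           1.        ]]
(array([ 0.534 , -0.5785,  0.0249]), np.float64(-81.0))
```

Call:
carry_out(series=[[0.548, -0.573, 0.024, -110, 0.5], [0.548, -0.573, 0.024, -110, 0.5], [0.548, -0.573, 0.024, -110, 0.5], [0.548, -0.573, 0.024, -110, 0.5], [0.548, -0.573, 0.024, -110, 0.5], [0.548, -0.573, 0.024, -110, 0.5], [0.548, -0.573, 0.024, -110, 0.5], [0.548, -0.573, 0.024, -110, 0.5], [0.548, -0.573, 0.024, -110, 0.5], [0.548, -0.573, 0.024, -110, 0.5], [0.548, -0.573, 0.024, -110, 0.5], [0.548, -0.573, 0.024, -110, 0.5], [0.548, -0.573, 0.024, -110, 0.5], [0.548, -0.573, 0.024, -110, 0.5], [0.548, -0.573, 0.024, -110, 0.5], [0.548, -0.573, 0.024, -110, 0.5], [0.548, -0.573, 0.024, -110, 0.5], [0.548, -0.573, 0.024, -110, 0.5], [0.548, -0.573, 0.024, -110, 0.5], [0.548, -0.573, 0.024, -110, 0.5]])

```text
t: 2.6
eef_pos: [535.0, 129.3, 380.7]
tcp_rot: [-3.142, 0.0, 2.252]
ft_force: [-0.2, -0.6, -0.4]
opening: 0.498
grip_force: 0.0
```

```bash
python3 - <<'E'
from h import *
s=env.state();print(s['t'],s['eef_pos'],s['tcp_rot'],s['joints'],np.abs(s['qvel']).max())
im,d,K,D,M=cam("wrist"); save('w1',im); np.savez('pics/w1.npz',im=im,d=d,K=K,D=D,M=M)
E
```

```text
2.6 [535.04995075 129.26899776 380.71721077] [-3.14153776e+00  9.16238200e-05  2.25159778e+00] [ 1.17065579e-01  4.12421436e-01  1.77171099e+00 -1.30579204e-04
  9.57457667e-01 -5.63660707e-01] 0.003511266019597532
```

View pics/w1.png

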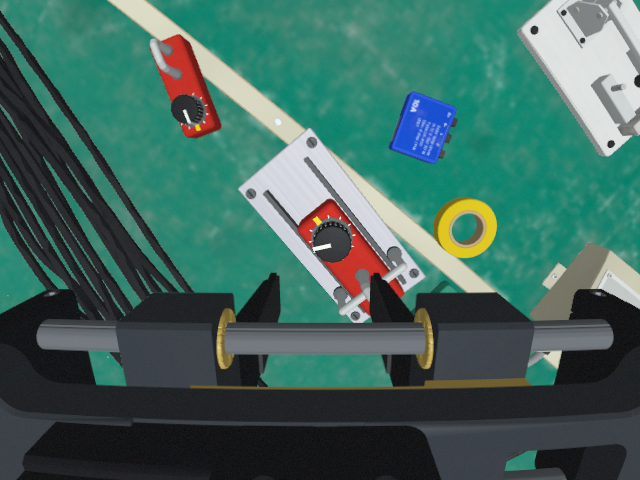

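The wrist view shows the dial at (332,242), the pointer tip at (315,247), the yellow mark at (318,221) and the rails and plate around them. I'll measure the dial, mark, pointer and case axis from this view and triangulate with the top camera.

```bash
python3 - <<'E'
from h import *
z=np.load('pics/w1.npz');im,d,K,D,M=[z[k] for k in('im','d','K','D','M')]
hsv=cv2.cvtColor(im,cv2.COLOR_RGB2HSV)
def pts(m,x0,x1,y0,y1):
    q=np.zeros_like(m);q[y0:y1,x0:x1]=m[y0:y1,x0:x1];ys,xs=np.nonzero(q);return np.c_[xs,ys]
W=(300,362,205,275)
def blob(m):
    p=pts(m,*W);return p,depthpts(p,d,K,D,M)
bl,Pb=blob(cv2.inRange(hsv,(0,0,0),(180,255,90)))
ye,Py=blob(cv2.inRange(hsv,(22,130,150),(35,255,255)))
wh,Pw=blob(cv2.inRange(hsv,(0,0,180),(180,60,255)))
zt=np.percentile(Pb[:,2],90); print('dial top z',zt,'bl z hist',np.percentile(Pb[:,2],[10,50,80,95]))
top=Pb[abs(Pb[:,2]-zt)<4]; 
c,r=cv2.minEnclosingCircle(top[:,:2].astype(np.float32));print('dial centre',c,r,len(top))
print('yellow',Py.mean(0),np.median(Py[:,2]),len(Py), onplane(ye.mean(0),46,K,D,M))
k=abs(Pw[:,2]-zt)<4; w=Pw[k][:,:2]; dd=np.linalg.norm(w-c,axis=1); w=w[dd<r+2]; 
u,s,vt=np.linalg.svd(w-w.mean(0)); v=vt[0]*np.sign(vt[0]@(w.mean(0)-c)); print('pointer',w.mean(0),len(w),np.degrees(np.arctan2(v[1],v[0])),np.degrees(np.arctan2(*(w.mean(0)-c)[::-1])))
m=Py.mean(0)[:2]-c; print('mark dir',np.degrees(np.arctan2(m[1],m[0])),np.linalg.norm(m))
# rails: dark px at z~22
P=pts(cv2.inRange(hsv,(0,0,0),(180,255,110)),255,400,150,290);Q=depthpts(P,d,K,D,M)
for lo,hi in((17,26),):
    q=Q[(Q[:,2]>lo)&(Q[:,2]<hi)]; a=np.radians(-12); t=(q[:,:2]-c)@[-np.sin(a),np.cos(a)]
    for sgn in(1,-1):
        g=q[(sgn*t>18)&(sgn*t<36)]; vx,vy,x0,y0=cv2.fitLine(g[:,:2].astype(np.float32),cv2.DIST_HUBER,0,.01,.01).ravel()
        off=np.dot(np.array([x0,y0])-c,[-np.sin(a),np.cos(a)]);print('rail',len(g),np.degrees(np.arctan(vy/vx)),off,np.median(g[:,2]))
# shackle / triangulation of dial with top camera
zz=np.load('pics/top0.npz');K2,D2,M2=[zz[k] for k in('K','D','M')]
ey,Dy=zz['im'],0
h2=cv2.cvtColor(ey,cv2.COLOR_RGB2HSV);y2=pts(cv2.inRange(h2,(22,130,150),(35,255,255)),355,380,215,245).mean(0)
o1,v1=ray(ye.mean(0),K,D,M);o2,v2=ray(y2,K2,D2,M2)
A=np.c_[v1[0],-v2[0]];l=np.linalg.lstsq(A,o2-o1,rcond=None)[0];print('tri yellow',o1+v1[0]*l[0],o2+v2[0]*l[1])
b2=pts(cv2.inRange(h2,(0,0,0),(180,255,70)),350,388,200,242)
print('top-view dial on z70',onplane([[368.3,219.1]],zt,K2,D2,M2))
E
```

```text
dial top z 70.35493204100024 bl z hist [62.48754232 69.34861257 70.05057083 70.64123179]
dial centre (543.8336181640625, 128.36776733398438) 16.662118911743164 1022
yellow [522.19607216 133.95953162  54.16311463] 46.16145340426925 40 [[523.02472336 132.64290276  46.        ]]
pointer [538.45104993 120.80420657] 75 -127.88634441813858 -125.4373564321343
mark dir 165.51014080941965 22.348405419803683
rail 330 -13.056514 26.62466620944662 21.337150607044578
rail 232 -13.748677 -25.687550117099097 21.30515875475737
tri yellow [523.41383012 132.02511571  42.19770509] [523.57522855 131.91705907  42.23177852]
top-view dial on z70 [[541.53611059 128.72267868  70.35493204]]
```

Call:
carry_out(series=[[-0.006, 0.006, 0.03, 0, 0.5], [-0.006, 0.006, 0.07, 0, 0.5], [-0.006, 0.006, 0.1, 0, 0.5], [-0.006, 0.006, 0.12, 0, 0.5], [-0.006, 0.006, 0.132, 0, 0.5], [-0.006, 0.006, 0.141, 0, 0.5], [-0.006, 0.006, 0.141, 0, 0.5], [-0.006, 0.006, 0.141, 0, 0.5]])

```text
t: 3.65
eef_pos: [543.6, 128.5, 240.3]
tcp_rot: [3.141, 0.001, 2.252]
ft_force: [0.9, 0.2, 0.6]
opening: 0.498
grip_force: 0.0
```

Call:
carry_out(series=[[0, 0, 0, 0, 0.2], [0, 0, 0, 0, 0.2], [0, 0, 0, 0, 0.2], [0, 0, 0, 0, 0.2], [0, 0, 0, 0, 0.2]])

```text
t: 4.28
eef_pos: [543.6, 128.5, 240.1]
tcp_rot: [3.141, 0.0, 2.252]
ft_force: [-0.4, 0.3, 5.8]
opening: 0.353
grip_force: 30.0
```

Call:
carry_out(series=[[0, 0, 0, 7, 0.2], [0, 0, 0, 14, 0.2], [0, 0, 0, 21, 0.2], [0, 0, 0, 28, 0.2], [0, 0, 0, 35, 0.2], [0, 0, 0, 42, 0.2], [0, 0, 0, 49, 0.2], [0, 0, 0, 55, 0.2], [0, 0, 0, 60, 0.2], [0, 0, 0, 63, 0.2], [0, 0, 0, 63, 0.2], [0, 0, 0, 63, 0.2], [0, 0, 0, 63, 0.2]])

```text
t: 5.9
eef_pos: [543.1, 128.4, 240.0]
tcp_rot: [-3.141, 0.001, 1.152]
ft_force: [-4.1, -0.2, 9.2]
opening: 0.355
grip_force: 30.0
```

Call:
carry_out(series=[[0, 0, 0, 0, 0.5], [0, 0, 0, 0, 0.5], [0, 0, 0, 0, 0.5], [0, 0, -0.03, 0, 0.5], [0, 0, -0.09, 0, 0.5], [0, 0, -0.14, 0, 0.5], [0, 0, -0.14, 0, 0.5], [0, 0, -0.14, 0, 0.5]])

```text
t: 6.9
eef_pos: [543.2, 128.4, 379.0]
tcp_rot: [-3.141, 0.0, 1.152]
ft_force: [0.4, 0.8, -0.7]
opening: 0.5
grip_force: 0.0
```

```bash
python3 - <<'E'
from h import *
s=env.state();print(s['t'],s['eef_pos'],s['tcp_rot'],s['joints'][5])
im,d,K,D,M=cam("wrist"); np.savez('pics/w2.npz',im=im,d=d,K=K,D=D,M=M)
t=cam("top")[0]
o=np.zeros((600,800,3),np.uint8)
o[:320,:800]=cv2.resize(im[140:300,130:530],None,fx=2,fy=2,interpolation=cv2.INTER_CUBIC)
o[320:600,:280]=cv2.resize(t[195:250,340:395],(280,280),interpolation=cv2.INTER_CUBIC)
save('w2c',o)
E
```

```text
6.9 [543.22651677 128.40767807 379.02884181] [-3.14097904e+00  4.91189609e-04  1.15207398e+00] 0.5326010151182711
```

View pics/w2c.png

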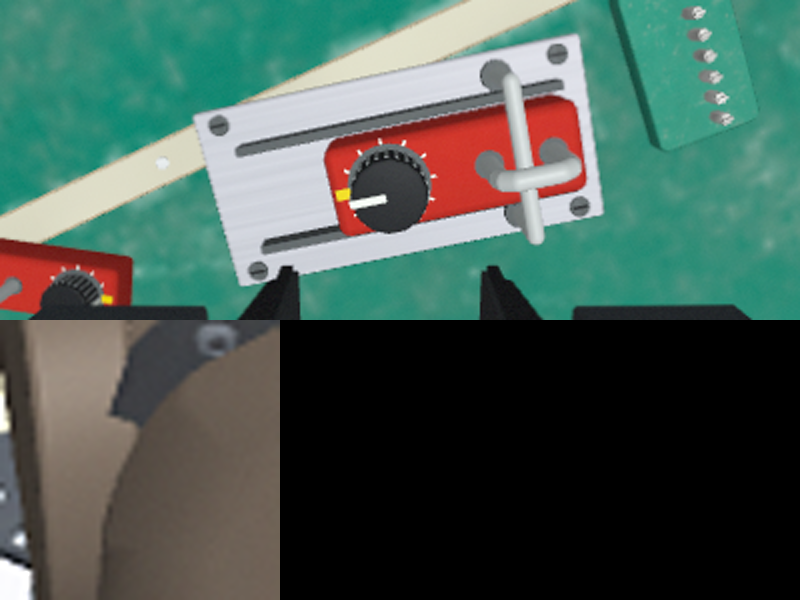

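The crop shows the pointer at (368,201) lying along the case axis toward the yellow mark at (343,194). The shackle is still shut, with its top bar at about (540,178). Now I check the angle and locate the shackle.

```bash
python3 - <<'E'
from h import *
z=np.load('pics/w2.npz');im,d,K,D,M=[z[k] for k in('im','d','K','D','M')]
hsv=cv2.cvtColor(im,cv2.COLOR_RGB2HSV)
yy,xx=np.mgrid[:480,:640];P=depthpts(np.c_[xx.ravel(),yy.ravel()],d,K,D,M).reshape(480,640,3)
wh=cv2.inRange(hsv,(0,0,180),(180,60,255))>0
bl=cv2.inRange(hsv,(0,0,0),(180,255,90))>0
reg=(xx>295)&(xx<350)&(yy>200)&(yy<262)
t=P[reg&bl&(abs(P[...,2]-70)<4)];c,r=cv2.minEnclosingCircle(t[:,:2].astype(np.float32));print('dial',c,r)
w=P[reg&wh&(abs(P[...,2]-70)<5)][:,:2];v=np.linalg.svd(w-w.mean(0))[2][0];print('pointer',len(w),np.degrees(np.arctan2(v[1],v[0])),np.degrees(np.arctan2(*(w.mean(0)-c)[::-1])))
# rails direction
for sgn in(1,-1):
    a=np.radians(-13);e=(P[...,:2]-c)@[-np.sin(a),np.cos(a)]
    g=P[bl&(xx>240)&(xx<420)&(yy>170)&(yy<275)&(sgn*e>18)&(sgn*e<36)&(abs(P[...,2]-21.5)<4)];vx,vy=cv2.fitLine(g[:,:2].astype(np.float32),cv2.DIST_HUBER,0,.01,.01).ravel()[:2];print('rail',len(g),np.degrees(np.arctan(vy/vx)))
s=(xx>365)&(xx<430)&(yy>160)&(yy<262)&(P[...,2]>72)&(P[...,2]<120)
q=P[s];print('shackle pts',len(q),np.percentile(q[:,2],[5,50,95]))
q=q[q[:,2]>np.percentile(q[:,2],95)-9]
v=np.linalg.svd(q[:,:2]-q[:,:2].mean(0))[2][0];v*=np.sign(v[0]);l=(q[:,:2]-q[:,:2].mean(0))@v
print('top bar',q.mean(0),np.degrees(np.arctan2(v[1],v[0])),l.min(),l.max(), 'mid',q[:,:2].mean(0)+v*(l.min()+l.max())/2)
px=np.argwhere(s).mean(0)[::-1]; print(px)
E
```

```text
dial (544.2661743164062, 128.41305541992188) 16.714969635009766
pointer 71 166.8925100352756 170.84325251855552
rail 117 -12.119761
rail 49 -12.0508795
shackle pts 534 [76.46303519 88.6177878  90.99493032]
top bar [603.71126919 116.05518235  88.4273761 ] -11.6808693222198 -16.90570927839009 17.757049349958763 mid [604.1281238  115.96900105]
[397.53558052 227.12172285]
```

The dial reads 167° against a case axis of about 167.5°, so it is in the notch. Now I grip the shackle over both legs.

Call:
carry_out(series=[[0.007, 0.03, 0, -6, 0.55], [0.013, 0.061, 0, -12, 0.55], [0.013, 0.061, 0, -12, 0.55], [0.013, 0.061, 0.04, -12, 0.55], [0.013, 0.061, 0.08, -12, 0.55], [0.013, 0.061, 0.11, -12, 0.55], [0.013, 0.061, 0.12, -12, 0.55], [0.013, 0.061, 0.128, -12, 0.55], [0.013, 0.061, 0.128, -12, 0.55], [0.013, 0.061, 0.128, -12, 0.55]])

```text
t: 8.25
eef_pos: [604.6, 115.6, 252.6]
tcp_rot: [3.14, -0.0, 1.361]
ft_force: [-0.1, -0.7, -0.3]
opening: 0.554
grip_force: 0.0
```

Call:
carry_out(series=[[0, 0, 0, 0, 0.2], [0, 0, 0, 0, 0.2], [0, 0, 0, 0, 0.2], [0, 0, 0, 0, 0.2], [0, 0, 0, 0, 0.2]])

```text
t: 8.88
eef_pos: [604.5, 115.6, 252.1]
tcp_rot: [3.141, 0.0, 1.361]
ft_force: [-2.6, 1.1, 4.4]
opening: 0.403
grip_force: 30.0
```

Call:
carry_out(series=[[0, 0, -0.004, 0, 0.2], [0, 0, -0.008, 0, 0.2], [0, 0, -0.012, 0, 0.2], [0, 0, -0.016, 0, 0.2], [0, 0, -0.02, 0, 0.2], [0, 0, -0.023, 0, 0.2], [0, 0, -0.026, 0, 0.2], [0, 0, -0.026, 0, 0.2], [0, 0, -0.026, 0, 0.2], [0, 0, -0.026, 0, 0.2]])

```text
t: 10.12
eef_pos: [604.6, 115.5, 277.9]
tcp_rot: [3.141, -0.0, 1.361]
ft_force: [-0.3, -0.6, 1.5]
opening: 0.401
grip_force: 30.0
```

```bash
python3 - <<'E'
from h import *
s=env.state();print(s['t'],s['eef_pos'],s['ft_force'],s['tcp_rot'])
im,d,K,D,M=cam("side");np.savez('pics/side2.npz',im=im,d=d,K=K,D=D,M=M)
save('s2',cv2.resize(im[170:310,255:405],None,fx=4,fy=4,interpolation=cv2.INTER_CUBIC))
E
```

```text
10.125 [604.61425432 115.4818776  277.88058705] [-0.34722356 -0.56437641  1.53091008] [ 3.14107969e+00 -2.22202706e-05  1.36148690e+00]
```

View pics/s2.png

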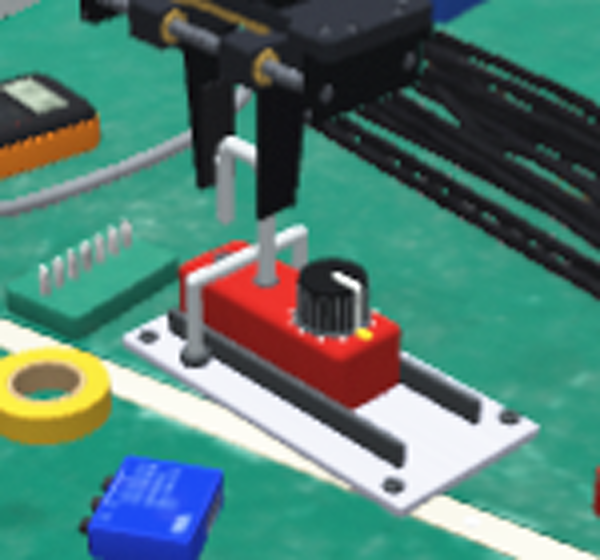

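The side crop shows the shackle raised, the short leg's end clear above the staple at (225,215), and the case still on the plate. I'll draw the lock 48 mm along lock -x, which is tool -y.

Call:
carry_out(series=[[0, -0.006, 0, 0, 0.2], [0, -0.012, 0, 0, 0.2], [0, -0.018, 0, 0, 0.2], [0, -0.024, 0, 0, 0.2], [0, -0.03, 0, 0, 0.2], [0, -0.036, 0, 0, 0.2], [0, -0.042, 0, 0, 0.2], [0, -0.048, 0, 0, 0.2], [0, -0.048, 0, 0, 0.2], [0, -0.048, 0, 0, 0.2]])

```text
t: 11.42
eef_pos: [557.1, 125.6, 277.5]
tcp_rot: [-3.139, 0.001, 1.361]
ft_force: [-2.5, 1.2, 1.4]
opening: 0.403
grip_force: 30.0
```

```bash
python3 - <<'E'
from h import *
s=env.state();print(s['t'],s['eef_pos'],s['ft_force'],s['tcp_rot'])
im,d,K,D,M=cam("side");np.savez('pics/side3.npz',im=im,d=d,K=K,D=D,M=M)
save('s3',cv2.resize(im[170:310,255:405],None,fx=4,fy=4,interpolation=cv2.INTER_CUBIC))
E
```

```text
11.425 [557.11736258 125.59570428 277.50677751] [-2.54055558  1.20317139  1.36885468] [-3.13947091e+00  5.31922631e-04  1.36149986e+00]
```

View pics/s3.png

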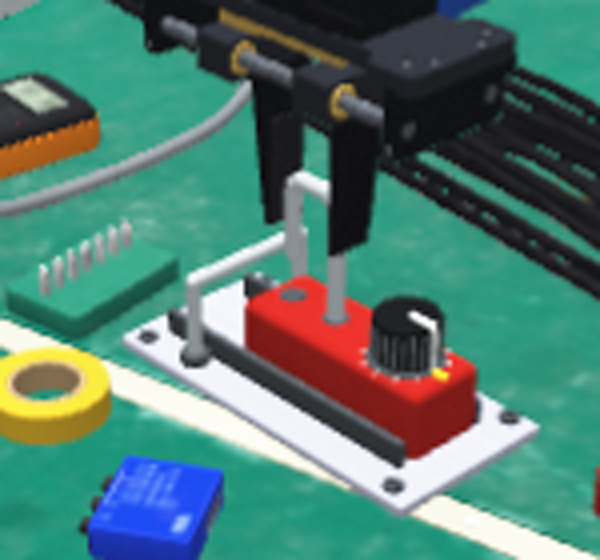

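The lock is drawn out and its end at (300,290) is clear of the staple bar. Lifting: slowly at first, then to about 175 mm.

Call:
carry_out(series=[[0, 0, -0.004, 0, 0.2], [0, 0, -0.01, 0, 0.2], [0, 0, -0.018, 0, 0.2], [0, 0, -0.028, 0, 0.2], [0, 0, -0.04, 0, 0.2], [0, 0, -0.055, 0, 0.2], [0, 0, -0.07, 0, 0.2], [0, 0, -0.085, 0, 0.2], [0, 0, -0.1, 0, 0.2], [0, 0, -0.115, 0, 0.2], [0, 0, -0.13, 0, 0.2], [0, 0, -0.145, 0, 0.2], [0, 0, -0.157, 0, 0.2], [0, 0, -0.166, 0, 0.2], [0, 0, -0.17, 0, 0.2], [0, 0, -0.17, 0, 0.2], [0, 0, -0.17, 0, 0.2], [0, 0, -0.17, 0, 0.2], [0, 0, -0.17, 0, 0.2]])

```text
t: 13.85
eef_pos: [557.6, 125.5, 447.5]
tcp_rot: [-3.141, 0.0, 1.361]
ft_force: [-0.4, -0.2, -4.1]
opening: 0.395
grip_force: 30.0
```

```bash
python3 - <<'E'
from h import *
s=env.state();print(s['t'],s['eef_pos'],s['ft_force'],s['tcp_rot'],s['grip_force'],s['opening'])
im,d,K,D,M=cam("side")
hsv=cv2.cvtColor(im,cv2.COLOR_RGB2HSV)
red=cv2.inRange(hsv,(0,150,90),(8,255,255))|cv2.inRange(hsv,(172,150,90),(180,255,255))
n,l,st,_=cv2.connectedComponentsWithStats(red)
for i in range(1,n):
    if st[i,4]>150:
        ys,xs=np.nonzero(l==i);P=depthpts(np.c_[xs,ys],d,K,D,M);print(st[i],np.median(P,0).round(),np.percentile(P[:,2],[3,97]).round(1))
save('s4',im)
E
```

```text
13.85 [557.60756064 125.51114878 447.4995669 ] [-0.37450796 -0.24924872 -4.07358756] [-3.14131283e+00  1.70684442e-04  1.36149670e+00] 29.99925658106804 0.39513832241950525
[ 315  160   64   42 1468] [518. 150. 203.] [181.9 216.2]
[186 214  17  13 175] [807. 252.  83.] [75.7 86.8]
[404 285  41  40 735] [337. 167.  24.] [ 6.1 29.6]
[198 292  13  30 322] [561. 451. 105.] [ 76.9 125. ]
[384 465  29  15 233] [235. 467.  10.] [ 5.3 11.9]
```

View pics/s4.png

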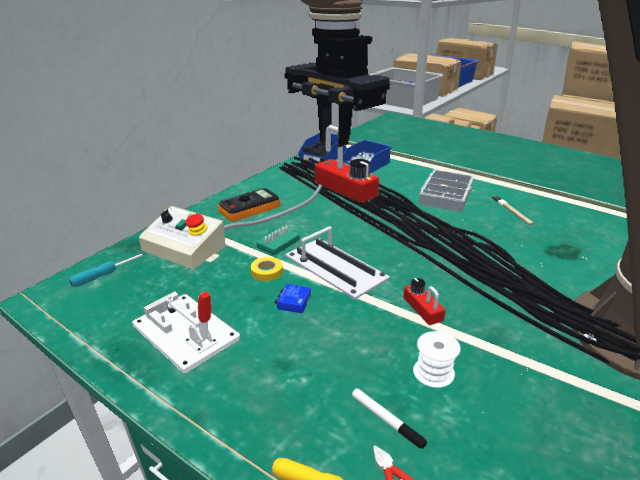

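The lock hangs open and level at (347,180), with its underside about 178 mm up, and the tape roll, bit block and driver are where they were. Handing in.

```bash
python3 -c "
from cell import env
print(env.job_done())"
```

```text
the job is handed in; nothing more can be done
None
```

I handed the job in at 13.9 s. The dial was in the notch at the yellow mark, the shackle was open, and the larger red lock was held level with its underside about 178 mm above the bench. The bystanders looked unmoved in the side view; the judge's verdict was not shown.

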